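# Load a solder reel on its pay-off stand and wind the brake's tension wheel to a firm feel

### The job

Set the reel of solder (blue flanges) down flat in the round dish of the grey pay-off stand and let go of it, then swing the stand's brake arm over it by the black ball until it meets its stop. Then wind the red tension wheel clockwise until the brake foot bears on the reel and the wheel feels firm, a good 0.2 newton-metres stiffer than it ran free, and leave it so: too slack and the reel overruns, much tighter and its flange is crushed. Do not disturb the other things on the desk.

Things in the scene. Friction and masses are not known exactly. Their poses are not given: they have to be found in the camera images.
- solder_reel: Loose reel of solder wire with blue flanges and a silver wound drum, 59 mm in diameter, 38 mm high, 0.26 kg, standing upright on the desk on one flange. Origin: centre of its underside; z up along its axis. Grip it across the flanges from above.
- reel_stand: Fixed pay-off stand: grey base plate, top 12 mm above the desk, with a dish, a steel post and a swing arm. Origin: on the desk under the dish's axis; +x points from the dish to the post's axis, 85 mm away; z up. The plate reaches from x = -59 to +119 mm and 50 mm to either side. A thin wire guide, 56 mm high, stands at x = -46, y = -36 mm.
- dish: Fixed, felt-lined aluminium dish on the stand, in which the reel lies and can turn. Outer diameter 71 mm, inner 63 mm (2 mm of room all round the reel). Origin: centre of its underside, 15.5 mm above the desk; z up. Inner floor 5 mm above the origin, rim 10.5 mm above it. A seated reel's top is 59 mm above the desk.
- swing_arm (a joint): Angle (rad) of the brake arm about the post: 0 = shut against its stop, wheel and brake foot over the dish's axis, arm pointing along the stand's -x; grows as it opens, clockwise from above; starts at 1.55 to 2.0. It stays where left and takes about 2 N at the ball to move. Bar 18 mm wide, 90 to 101 mm above the desk. The open arm's foot clears a seated reel's top.
- ball_handle (a point): Middle of the black ball handle on the free end of the swing arm: ball 22 mm in diameter, on a 9 mm stem, 145 mm from the post's axis, its middle 132 mm and its top 142 mm above the desk. The point's axes turn with the arm: its x axis points from the ball to the post.
- wheel (a point): Middle of the red fluted tension wheel on the swing arm, 85 mm from the post's axis, 126.5 mm above the desk: 54 mm in diameter, 20 mm high, vertical axis; it does not rise or sink. Grip it across the diameter from above with 30 N or more. The arm bar's top is 25 mm below this point. The point turns with the arm, not with the wheel: x axis from wheel to post.
- foot_axis (a point): Point on the wheel's axis at the arm's underside. Below it hangs the sprung felt foot, 25 mm wide, which sinks 3.5 mm per rad as the wheel is wound clockwise (from above). How far it is wound at the start differs and is not measured: 0.8 to 2.6 rad until the foot meets the reel. Up to there turning takes a steady thread drag of 0.34 N m; then the torque climbs by about 0.4 N m per rad.
- wheel_top (a point): Centre of the wheel's top, 136.5 mm up. The wheel stays where left and can be eased back. Right: torque 0.22 N m (0.15 to 0.3) above the free drag, a foot load of 40 to 90 N; 0.45 above (130 N) crushes the flange. At rest part of the drag, of either sign, stays in the reading (after quick steps even -0.3): compare readings taken alike while winding on, best after slow steps of about 0.02 rad.
- post (a point): Centre of the top of the steel post on which the swing arm turns, 113.5 mm above the desk; post 20 mm in diameter, arm hub 33 mm in diameter.
- flux_tin: Bystander: small red-lidded round tin, 50 mm in diameter, 20 mm high. Origin: centre of its underside.
- tip_cleaner: Bystander: black round pot with brass wool, 66 mm in diameter, 37 mm high. Origin: centre of its underside.
- flush_cutters: Bystander: red-handled cutters lying flat, 114 x 48 x 11 mm. Origin: centre of its underside.
- bottle_1: Bystander: small brown dropper bottle, 33 mm in diameter, 102 mm high. Origin: centre of its underside.
There are look-alikes about, which are no part of the job. There is more than one size of the solder_reel; the job needs the smallest.

How it is judged:
By the outcome, as a careful person would: the job done as asked, in the order asked, and still so for the second after the job is handed in, with the robot touching nothing.
It also fails if it takes over 72 s, if anything falls off the work surface, if the arm or the gripper's body presses on something with over 40 N, if the wrist force passes 120 N, or if a joint passes its speed limit or range.

### The arm

A 6-joint arm with a two-finger parallel gripper is mounted at the origin on a cart in front of the work surface, level with it; the furniture and walls round the work are solid. World frame = base frame: x ahead of the robot, y to its left, z up, the work surface at z = 0. Lengths are in mm, angles in rad, forces in N, time in s.
With the tool pointing down it reaches from about 375 to 975 mm from the base axis. Payload 3.8 kg.
Tool frame: the origin (TCP) lies on the centre line of the jaws, within the pads' length; the fingertips stand 17 mm ahead of it and the grasp point (between the pads) lies 2 mm behind it; z points along the fingers, y is the line along which they close (so a half turn about z gives the same grasp; the last joint's range is limited). The gripper opens to 88 mm and grips with 3 to 60 N. Pads are 18 mm wide; open, the fingers measure 123 mm over their backs; the gripper's body (75 mm by 187 mm) begins 45 mm behind the grasp point.
Start: joints at [1.27, 0.264, 1.604, -0, 1.274, -0.037], TCP at [176.005, 651.644, 255.706] pointing down, gripper open.
Joint ranges: [-2.63, 2.63], [-0.94, 2.18], [0.31, 2.57], [-1.31, 4.45], [0, 2.66], [-2.55, 2.55]. Speed limits (rad/s): [2.57, 2.57, 3.14, 3.14, 3.14, 3.14].

### API

Orientations are given as a rotation vector (axis times angle).
In Python, from bench import readout, cams, ticket gives the robot as it stands.
- The arm moves only by the tool jog_arm, never from a script. Its argument "motion" is a list of rows, each a list of 3 entries, a list of its own where there are three numbers: the closure in counts, from 0 (fully open) to 255 (shut), then the shift along the world's x, y, z in mm, then the turn about the world's z in degrees. In form: [[hand, [dx, dy, dz], turn], ...]. A call has 1 to 5 rows; each row is the pose to reach, as a shift and turn from the pose commanded when the call began; what a row does not reach only later rows make up. A row lasts 1/8 s, in which the tool goes at most 62.5 mm and 10.7 degrees, less where a joint would pass 70% of its speed; a pose out of reach is approached as far as the arm can. A call with a gripper value outside its range is refused whole. The fingers move at their own pace and stop on an object; "squeeze" is the grip in N (left out, the last holds). Time passes only in rows, so rows that repeat a pose let the fingers close. It gives the time, the measured TCP pose, the force, the opening and the grip force at its end, in the units of the state.
- readout.sense(): the state, without advancing time (a new reading comes with each control period).
- cams.snapshot(name): name is "scene" or "top" or "wrist"; returns a dict with "pixels" (420x560x3 uint8, red, green, blue), "intrinsics" (3x3 intrinsics, pixels), "k1" (the pictures are not rectified: a ray, as slopes to the right and down, at radius r is drawn at 1 + k1 r^2 times it, then the intrinsics apply), "extrinsics" (4x4, takes a point from world to camera coordinates); the wrist camera has in their place "tool_from_camera" (4x4, takes a point from camera to tool coordinates, whose origin is the TCP and whose axes are the flange's). Camera axes: x right, y up, looking along -z (the intrinsics and any distortion apply to the point x, -y, -z); pixel columns grow to the right and rows downward; lengths in mm; the calibration is good to about 2 mm. A picture is of the moment at which its call begins: read the wrist's pose just before it. There is no depth.
- ticket.finish_job(): hands the job in; it is judged then, once.
The state is a dict: "time_s": time; "q": joint angles; "qvel": joint speeds; "joint_torque": joint torques, N m; "position": TCP position; "tool_rot": TCP orientation; "ft_force": force on the tool from outside, world axes, zero at the start; "ft_torque": the same for the moment, N m; "grip_width": finger opening in mm; "finger_force": force on a finger pad.
Only numpy, scipy, OpenCV 4.12 (cv2) and the standard library are available. Lean on these libraries where they do the work, as an engineer would, in place of code of your own. Each camera call takes 0.05 s, during which the arm holds its last target. There are 200 camera calls.

## Working session

There is one attempt and no reset: what is moved stays moved. The work goes in short steps, Python scripts to look and compute and a tool call to move; the robot and the scene stay as the last step left them, time stands still between calls to the robot, and variables do not carry over. Pictures are saved under pics/ and viewed, at most 10 in all, crops included, and the job is handed in when it is done.

Besides the shell and the picture viewer there is one more tool, called after "Call:" as name([rows], argument=value, ...), one row to a line, values as JSON. jog_arm: Moves the arm, as the interface text tells. Its arguments: {"type":"object","properties":{"motion":{"type":"array","items":{"type":"array"}},"squeeze":{"type":"number"}},"required":["motion"]}

```bash
mkdir -p pics; ls
cat > h.py <<'E'
import numpy as np, cv2
from bench import readout, cams, ticket
def snap(n,f):
    d=cams.snapshot(n); cv2.imwrite('pics/'+f,cv2.cvtColor(d['pixels'],cv2.COLOR_RGB2BGR))
    np.savez('pics/'+f+'.npz',**{k:np.asarray(v) for k,v in d.items()}); return d
def pose(s):
    T=np.eye(4); T[:3,:3]=cv2.Rodrigues(np.array(s['tool_rot'],float))[0]; T[:3,3]=s['position']; return T
def cam2world(d,s=None):
    return np.linalg.inv(d['extrinsics']) if 'extrinsics' in d else pose(s)@d['tool_from_camera']
def pix2z(d,u,v,z,s=None):
    K=np.array(d['intrinsics']);k=float(d['k1'])
    p=cv2.undistortPoints(np.array([[[u,v]]],float),K,np.array([k,0,0,0,0.]))[0,0]
    C=cam2world(d,s); r=C[:3,:3]@np.array([p[0],-p[1],-1]); o=C[:3,3]
    return o+r*(z-o[2])/r[2]
def proj(d,P,s=None):
    C=np.linalg.inv(cam2world(d,s)); p=C[:3,:3]@np.array(P,float)+C[:3,3]
    a=np.array([p[0]/-p[2],-p[1]/-p[2]]); a*=1+float(d['k1'])*(a@a)
    K=np.array(d['intrinsics']); return K[:2,:2]@a+K[:2,2]
def load(f): return dict(np.load('pics/'+f+'.npz'))
E
python3 - <<'E'
from h import *
np.set_printoptions(precision=3,suppress=True)
s=readout.sense();print(s)
a=snap('scene','s0.png');b=snap('top','t0.png')
print(cam2world(a)[:3,3],cam2world(b)[:3,3],b['intrinsics'],b['k1'])
E
```

```text
pics
{'time_s': 0.0, 'q': array([ 1.27 ,  0.265,  1.605, -0.   ,  1.274, -0.037]), 'qvel': array([ 0.001, -0.002,  0.   , -0.   ,  0.001, -0.002]), 'joint_torque': array([ -0.002, -50.211, -35.687,   0.072,   0.029,  -0.   ]), 'position': array([175.82 , 651.009, 254.415]), 'tool_rot': array([-0.413, -3.114,  0.003]), 'ft_force': array([ 1.04 ,  0.415, -0.382]), 'ft_torque': array([0.041, 0.017, 0.015]), 'finger_force': 0.0, 'grip_width': 88.2481177905166}
[   34.436 -1158.808   975.661] [ 455.754 -178.049 1389.023] [[472.324   0.    283.65 ]
 [  0.    472.324 207.185]
 [  0.      0.      1.   ]] -0.14862246721853284
```

View pics/s0.png

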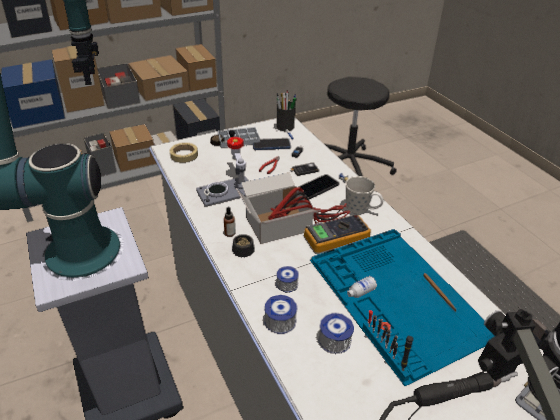

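View pics/t0.png

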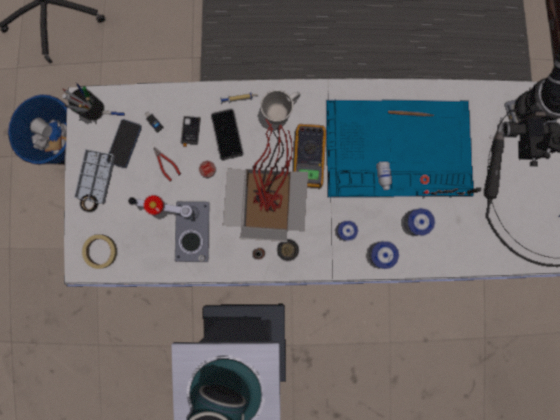

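Reels in the top view: (347,231), (384,255) and (420,222). The one at (347,231) is visibly smallest, so I'll confirm it in a crop. Stand: dish (191,242), post (187,211), wheel (153,205), ball about (133,201).

Run:
```python
from h import *
np.set_printoptions(precision=1,suppress=True)
d=load('t0.png');e=load('s0.png')
for n,u,v,z in [('reelS',347,231,38),('r2',384,255,50),('r3',420,222,50),('dish',191,242,20),('post',187,211,113),('wheel',153,205,136),('ball',133,201,132)]:
    p=pix2z(d,u,v,z);print(n,p,proj(e,p))
im=cv2.imread('pics/t0.png')
a=cv2.resize(im[185:275,320:440],None,fx=5,fy=5,interpolation=cv2.INTER_CUBIC)
b=cv2.resize(im[185:275,120:220],None,fx=5,fy=5,interpolation=cv2.INTER_CUBIC)[:, :]
cv2.imwrite('pics/c1.png',cv2.resize(np.hstack([a,b]),None,fx=.72,fy=.72,interpolation=cv2.INTER_AREA))
```

```text
reelS [ 473.1 -361.6   38. ] [286.4 272.9]
r2 [ 402.6 -464.5   50. ] [280.  306.2]
r3 [ 494.5 -572.2   50. ] [335.6 325.1]
dish [448.9  89.9  20. ] [216.9 188.8]
post [533.7  82.2 113. ] [240.9 160.1]
wheel [550.  170.3 136. ] [234.9 140.1]
ball [562.1 227.  132. ] [231.9 132.6]
```

View pics/c1.png

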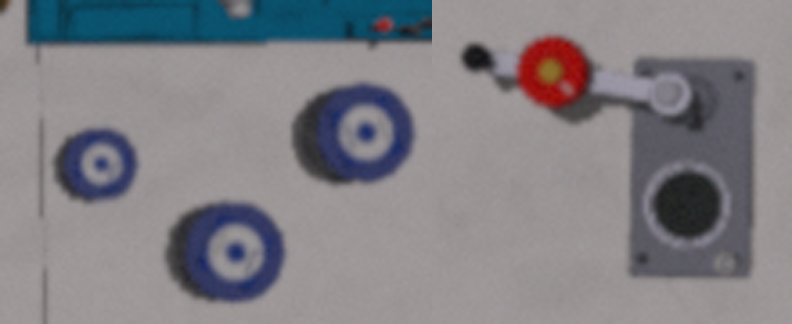

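The crop confirms it: the small reel is at (347,231) at about 59 mm across, and the other two are clearly larger. The dish is empty and the arm is open toward +y. Next I move toward the reel at height.

Call:
jog_arm([
  [0, [150, -255, 0], 10],
  [0, [150, -255, 0], 10],
  [0, [150, -255, 0], 10],
  [0, [150, -255, 0], 10],
  [0, [150, -255, 0], 10],
])

```text
time_s: 0.72
position: [326.6, 394.2, 255.3]
tool_rot: [-0.141, -3.138, 0.001]
ft_force: [0.1, 0.8, 0.9]
grip_width: 88.0
finger_force: 0.0
```

Call:
jog_arm([
  [0, [150, -255, 0], 0],
  [0, [150, -255, 0], 0],
  [0, [150, -255, 0], 0],
  [0, [150, -255, 0], 0],
  [0, [150, -255, 0], 0],
])

```text
time_s: 1.35
position: [476.6, 139.2, 255.4]
tool_rot: [-0.143, -3.138, 0.0]
ft_force: [0.7, 0.2, 1.1]
grip_width: 88.2
finger_force: 0.0
```

Call:
jog_arm([
  [0, [0, -300, 0], 0],
  [0, [0, -300, 0], 0],
  [0, [0, -300, 0], 0],
  [0, [0, -300, 0], 0],
  [0, [0, -300, 0], 0],
])

```text
time_s: 1.98
position: [475.3, -160.6, 255.4]
tool_rot: [-0.142, -3.138, -0.0]
ft_force: [0.2, 1.2, 0.2]
grip_width: 88.3
finger_force: 0.0
```

Call:
jog_arm([
  [0, [0, -200, 0], 0],
  [0, [0, -200, 0], 0],
  [0, [0, -200, 0], 0],
  [0, [0, -200, -80], 0],
  [0, [0, -200, -80], 0],
])

```text
time_s: 2.6
position: [473.1, -357.3, 170.9]
tool_rot: [-0.143, -3.132, -0.008]
ft_force: [-0.2, 0.6, -0.2]
grip_width: 88.2
finger_force: 0.0
```

Run:
```python
from h import *
np.set_printoptions(precision=3,suppress=True)
s=readout.sense();d=snap('wrist','w1.png');np.save('pics/w1pose.npy',pose(s));print(s['q'],s['position'],s['tool_rot'])
im=d['pixels'].astype(int)
m=((im[...,2]>im[...,0]*1.6)&(im[...,2]>im[...,1]*1.5)&(im[...,2]>50)).astype(np.uint8)
n,l,st,c=cv2.connectedComponentsWithStats(m)
for i in range(1,n):
    if st[i,4]>300: print(st[i],c[i],pix2z(d,*c[i],38,s))
```

```text
[-0.689  0.182  1.865  0.     1.102 -2.169] [ 473.147 -357.339  170.942] [-0.143 -3.132 -0.008]
[  53   71  112  117 6655] [109.325 128.39 ] [ 402.836 -471.373   38.   ]
[ 95 120  22  23 391] [105.156 130.887] [ 404.23  -474.803   38.   ]
[ 229  175   76   74 2837] [266.641 210.716] [ 474.117 -365.06    38.   ]
[   0  219   51   54 1296] [ 23.935 245.769] [ 484.982 -561.968   38.   ]
```

View pics/w1.png

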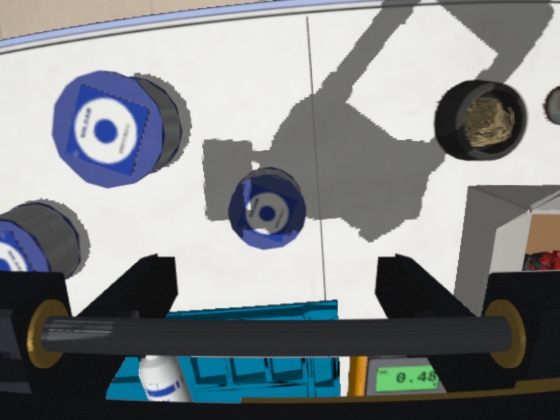

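The reel is at (267,211) in the wrist view, about (474,-364) in the world and between the jaws. Descend and grip.

Call:
jog_arm([
  [0, [-2, -6, -50], 0],
  [0, [-2, -6, -100], 0],
  [0, [-2, -6, -130], 0],
  [0, [-2, -6, -147], 0],
  [0, [-2, -6, -147], 0],
], squeeze=25)

```text
time_s: 3.28
position: [474.1, -363.5, 28.6]
tool_rot: [-0.139, -3.138, -0.001]
ft_force: [-0.2, -0.6, 0.6]
grip_width: 88.5
finger_force: 0.0
```

Call:
jog_arm([
  [255, [0, 0, 0], 0],
  [255, [0, 0, 0], 0],
  [255, [0, 0, 0], 0],
  [255, [0, 0, 0], 0],
  [255, [0, 0, 0], 0],
])

```text
time_s: 3.9
position: [474.5, -364.5, 29.7]
tool_rot: [0.14, 3.137, -0.0]
ft_force: [0.1, 1.6, 5.4]
grip_width: 57.1
finger_force: 25.0
```

Call:
jog_arm([
  [255, [0, 0, 60], 0],
  [255, [0, 0, 120], 0],
  [255, [0, 30, 170], 0],
  [255, [0, 90, 170], 0],
  [255, [0, 150, 170], 0],
])

```text
time_s: 4.53
position: [473.8, -213.3, 199.2]
tool_rot: [0.143, 3.137, -0.001]
ft_force: [0.7, 0.3, -3.3]
grip_width: 57.2
finger_force: 25.0
```

Call:
jog_arm([
  [255, [-5, 60, 0], 0],
  [255, [-10, 120, 0], 0],
  [255, [-15, 180, 0], 0],
  [255, [-20, 240, 0], 0],
  [255, [-25, 300, 0], 0],
])

```text
time_s: 5.15
position: [448.0, 87.2, 198.1]
tool_rot: [-0.141, -3.138, 0.001]
ft_force: [1.6, 0.1, -3.1]
grip_width: 57.1
finger_force: 25.0
```

Call:
jog_arm([
  [255, [0, 4, -50], 0],
  [255, [0, 4, -80], 0],
  [255, [0, 4, -80], 0],
  [255, [0, 4, -80], 0],
])

```text
time_s: 5.65
position: [449.5, 89.5, 119.4]
tool_rot: [0.141, 3.138, 0.0]
ft_force: [1.0, -0.4, -2.3]
grip_width: 56.8
finger_force: 25.0
```

Run:
```python
from h import *
np.set_printoptions(precision=2,suppress=True)
s=readout.sense();d=snap('wrist','w2.png');np.save('pics/w2pose.npy',pose(s));print(s['q'],s['position'],s['tool_rot'],s['ft_force'])
print(d['tool_from_camera'])
print(proj(d,[449,90,26],s), proj(d,s['position'],s))
```

```text
[ 0.14 -0.02  2.19 -0.    0.97 -1.34] [449.54  89.48 119.43] [0.14 3.14 0.  ] [ 1.01 -0.43 -2.34]
[[  -0.      0.96    0.27   70.71]
 [   1.      0.     -0.     -1.41]
 [  -0.      0.27   -0.96 -128.81]
 [   0.      0.      0.      1.  ]]
[278.75 222.48] [279.42 295.26]
```

View pics/w2.png

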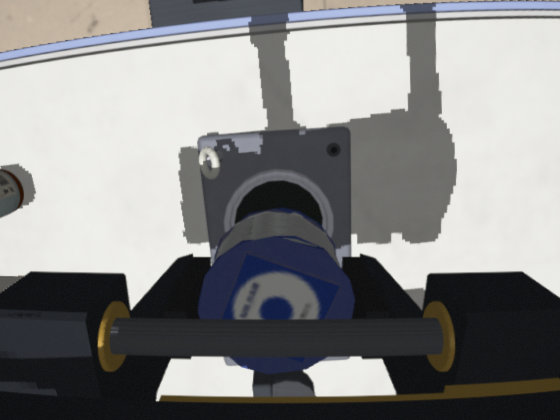

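The wrist view shows the dish rim spanning columns 224–334 with its far edge at row 168, and the held reel's flange spanning columns 200–354. I'll compare both with projected circles.

```bash
cat >> h.py <<'E'
def circ(d,c,z,r,s): return np.array([proj(d,[c[0]+r*np.cos(t),c[1]+r*np.sin(t),z],s) for t in np.linspace(0,2*np.pi,180)])
E
python3 - <<'E'
from h import *
np.set_printoptions(precision=1,suppress=True)
d=load('w2.png');T=np.load('pics/w2pose.npy')
s={'position':T[:3,3],'tool_rot':cv2.Rodrigues(T[:3,:3])[0].ravel()}
p=s['position']
img=cv2.cvtColor(d['pixels'],cv2.COLOR_RGB2BGR)
img=cv2.resize(img[130:400,170:390],None,fx=2.2,fy=2.2,interpolation=cv2.INTER_CUBIC)
for c,z,r,col in [((449,90),26,35.5,(0,255,0)),((449,90),26,31.5,(0,255,0)),(p,p[2]+8.8,29.5,(0,0,255)),(p,p[2]-29.2,29.5,(0,255,255))]:
    q=circ(d,c,z,r,s);print(q.min(0),q.max(0))
    cv2.polylines(img,[((q-[170,130]+.5)*2.2).astype(np.int32)],True,col,1)
cv2.imwrite('pics/o2.png',img)
E
```

```text
[223.2 167.2] [334.3 273.2]
[229.4 173.6] [328.  267.7]
[200.4 231.8] [358.8 371.6]
[216.2 204.1] [341.4 319.4]
```

View pics/o2.png

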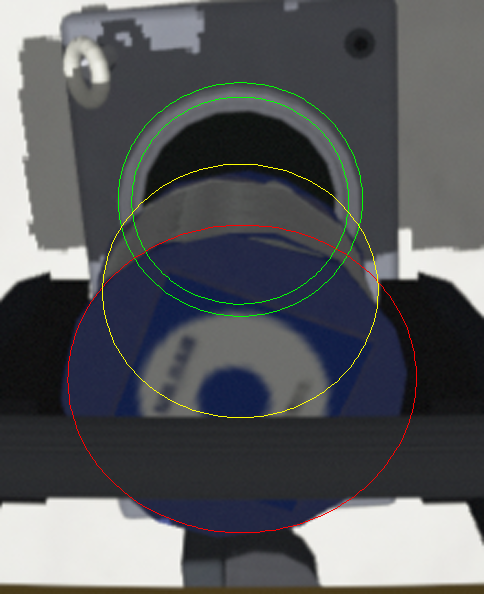

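The dish fits the estimate (449,90). The reel sits about 0.8 mm +x and 1 mm -y of the TCP, so I correct for that and lower.

Call:
jog_arm([
  [255, [-1, 1.5, -25], 0],
  [255, [-1, 1.5, -50], 0],
  [255, [-1, 1.5, -60], 0],
  [255, [-1, 1.5, -63], 0],
  [255, [-1, 1.5, -63], 0],
])

```text
time_s: 6.32
position: [449.0, 91.2, 56.7]
tool_rot: [0.141, 3.137, 0.0]
ft_force: [0.0, -0.5, -2.6]
grip_width: 57.0
finger_force: 25.0
```

Call:
jog_arm([
  [255, [0, 0, -1], 0],
  [255, [0, 0, -2], 0],
  [255, [0, 0, -3], 0],
  [255, [0, 0, -3], 0],
])

```text
time_s: 6.82
position: [447.9, 91.2, 52.7]
tool_rot: [-0.14, -3.138, 0.0]
ft_force: [0.1, 0.1, -2.5]
grip_width: 57.2
finger_force: 25.0
```

Call:
jog_arm([
  [255, [0, 0, -1], 0],
  [255, [0, 0, -2], 0],
  [255, [0, 0, -3], 0],
  [255, [0, 0, -3], 0],
])

```text
time_s: 7.32
position: [448.0, 91.1, 50.2]
tool_rot: [-0.14, -3.138, 0.0]
ft_force: [-2.3, -0.8, 5.2]
grip_width: 57.0
finger_force: 25.0
```

The reel is seated: contact at TCP z = 50. Release and lift.

Call:
jog_arm([
  [150, [0, 0, 0], 0],
  [0, [0, 0, 0], 0],
  [0, [0, 0, 0], 0],
  [0, [0, 0, 0], 0],
])

```text
time_s: 7.82
position: [448.2, 91.2, 49.7]
tool_rot: [0.14, 3.138, 0.0]
ft_force: [0.3, -0.0, -0.3]
grip_width: 84.7
finger_force: 0.0
```

Call:
jog_arm([
  [0, [0, 0, 20], 0],
  [0, [0, 0, 60], 0],
  [0, [0, 0, 120], 0],
  [0, [0, 0, 150], 0],
  [0, [0, 0, 150], 0],
])

```text
time_s: 8.45
position: [450.3, 91.5, 202.8]
tool_rot: [0.14, 3.132, 0.002]
ft_force: [0.3, 0.4, -0.5]
grip_width: 88.2
finger_force: 0.0
```

Run:
```python
from h import *
np.set_printoptions(precision=1,suppress=True)
s=readout.sense();d=snap('wrist','w3.png');t=snap('top','t3.png');print(s['q'],s['position'],s['ft_force'],s['ft_torque'])
im=d['pixels'].astype(int)
m=((im[...,2]>im[...,0]*1.6)&(im[...,2]>im[...,1]*1.5)&(im[...,2]>50)).astype(np.uint8)
n,l,st,c=cv2.connectedComponentsWithStats(m)
for i in range(1,n):
    if st[i,4]>300: print(st[i],c[i],pix2z(d,*(st[i,:2]+st[i,2:4]/2-.5),58.5,s))
q=circ(d,(449,90),58.5,29.5,s);print(q.min(0),q.max(0))
q=circ(d,(449,90),26,35.5,s);print(q.min(0),q.max(0))
a=cv2.imread('pics/w3.png')[:, 130:430]
b=cv2.resize(cv2.imread('pics/t3.png')[185:275,120:220],None,fx=4.666,fy=4.6666,interpolation=cv2.INTER_CUBIC)[:420]
cv2.imwrite('pics/o3.png',np.hstack([a,b]))
```

```text
[ 0.1 -0.1  2.1  0.   1.1 -1.3] [450.3  91.5 202.8] [ 0.3  0.4 -0.5] [-0. -0.  0.]
[ 238  164   74   72 2697] [274.4 198.7] [447.9  89.5  58.5]
[237.  162.8] [313.5 236.8]
[233.9 149.8] [316.6 230.6]
```

View pics/o3.png

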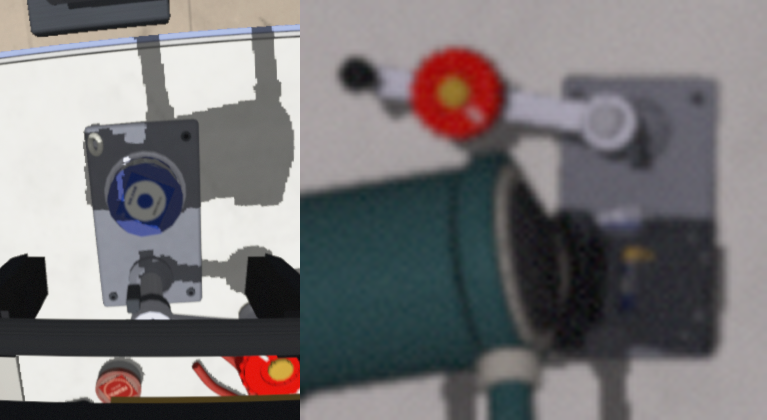

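The reel lies in the dish (centre about (448,89.5), wrist px (275,200)) and the arm is still open. Now I go above the ball, turning the jaws to the arm's tangent.

Call:
jog_arm([
  [0, [30, 36, 10], -10.5],
  [0, [60, 72, 10], -21],
  [0, [90, 108, 10], -31.5],
  [0, [110, 133, 10], -42],
  [0, [110, 133, 10], -52.5],
])

```text
time_s: 9.18
position: [557.8, 225.5, 206.1]
tool_rot: [-1.518, -2.747, 0.005]
ft_force: [-0.4, 0.7, -0.3]
grip_width: 88.5
finger_force: 0.0
```

Call:
jog_arm([
  [0, [0, 0, 0], -10.5],
  [0, [0, 0, 0], -21],
  [0, [0, 0, 0], -31.5],
  [0, [0, 0, 0], -43.5],
  [0, [0, 0, 0], -43.5],
])

```text
time_s: 9.8
position: [556.7, 223.7, 206.8]
tool_rot: [-2.424, -1.996, 0.007]
ft_force: [0.3, 0.0, -0.2]
grip_width: 87.9
finger_force: 0.0
```

Run:
```python
from h import *
np.set_printoptions(precision=2,suppress=True)
s=readout.sense();d=snap('wrist','w4.png');np.save('pics/w4pose.npy',pose(s));print(s['q'],s['position'],s['tool_rot'])
print(proj(d,[562,227,132],s),proj(d,[550,170,136.5],s),proj(d,[534,83,113.5],s))
```

```text
[0.34 0.16 1.82 0.   1.17 0.53] [556.66 223.66 206.75] [-2.42 -2.    0.01]
[284.62 223.27] [282.76 314.69] [282.96 398.74]
```

View pics/w4.png

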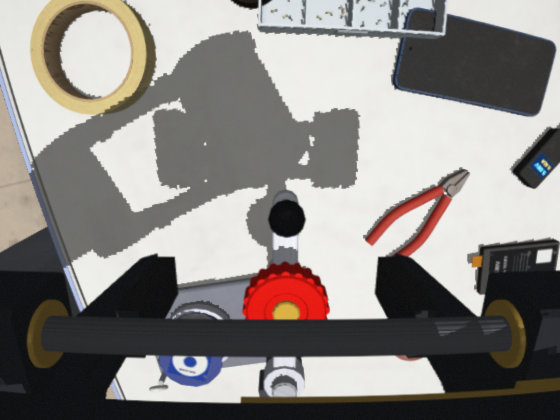

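The ball is at (287,217), the wheel's hub at (286,312) and the post top at (284,377).

Run:
```python
from h import *
np.set_printoptions(precision=1,suppress=True)
d=load('w4.png');T=np.load('pics/w4pose.npy')
s={'position':T[:3,3],'tool_rot':cv2.Rodrigues(T[:3,:3])[0].ravel()}
b=pix2z(d,287,217,132,s);w=pix2z(d,286,312,137,s);p=pix2z(d,284,377,113.5,s)
print(b,w,p,np.linalg.norm((b-p)[:2]),np.linalg.norm((w-p)[:2]))
print(proj(d,[448,89.5,58.5],s))
# stand geometry: post from dish + arm dir
u=(b-p)[:2]; a0=np.arctan2(u[1],u[0]); print('arm dir deg',np.degrees(a0))
v=p[:2]-np.array([449,90]);print('stand yaw',np.degrees(np.arctan2(v[1],v[0])),np.linalg.norm(v), 'tool y', T[:3,1])
# plate corners
d=load('w2.png');T=np.load('pics/w2pose.npy')
s={'position':T[:3,3],'tool_rot':cv2.Rodrigues(T[:3,:3])[0].ravel()}
l=pix2z(d,199,136,12,s);r=pix2z(d,349,128,12,s);v=(r-l)[:2];print(l,r,np.linalg.norm(v),np.degrees(np.arctan2(-v[0],v[1])))
```

```text
[564.1 230.5 132. ] [552.4 171.8 137. ] [538.6 103.2 113.5] 129.77335085685309 69.91823924807898
[188.7 361.4]
arm dir deg 78.68322311401677
stand yaw 8.411336930525028 90.58000251614686 tool y [ 1.  -0.2 -0. ]
[391.1  44.   12. ] [394.7 139.8  12. ] 95.89018681293145 -2.149998888722768
```

Call:
jog_arm([
  [0, [5, 4.5, -40], 0],
  [0, [5, 4.5, -70], 0],
  [0, [5, 4.5, -77], 0],
  [120, [5, 4.5, -77], 0],
  [120, [5, 4.5, -77], 0],
], squeeze=15)

```text
time_s: 10.48
position: [564.0, 229.0, 134.2]
tool_rot: [2.425, 1.996, 0.004]
ft_force: [0.4, -0.2, 0.6]
grip_width: 70.2
finger_force: 0.0
```

Call:
jog_arm([
  [255, [0, 0, 0], 0],
  [255, [0, 0, 0], 0],
  [255, [0, 0, 0], 0],
  [255, [0, 0, 0], 0],
  [255, [0, 0, 0], 0],
])

```text
time_s: 11.1
position: [563.1, 228.7, 132.7]
tool_rot: [2.426, 1.996, 0.0]
ft_force: [-0.4, -0.3, 0.4]
grip_width: 20.6
finger_force: 15.2
```

Run:
```python
from h import *
np.set_printoptions(precision=2,suppress=True)
s=readout.sense();print(s['position'],s['ft_force'],s['ft_torque'],s['grip_width'],s['finger_force'])
P=np.array([534,85]);
# commanded ball start
b=np.array([563,228.6])
r=np.linalg.norm(b-P);a0=np.arctan2(*(b-P)[::-1]);print(r,np.degrees(a0))
for k in range(1,11):
    a=a0+np.radians(10*k);print(k, np.round(P+r*np.array([np.cos(a),np.sin(a)])-b,1))
```

```text
[563.08 228.65 132.7 ] [-0.38 -0.26  0.4 ] [-0.03  0.14  0.01] 20.619345473746872 15.155492855119519
146.49901023556438 78.58268600335396
1 [-25.4   2.9]
2 [-50.9   1.3]
3 [-75.7  -4.7]
4 [-99.1 -15. ]
5 [-120.4  -29.1]
6 [-138.9  -46.7]
7 [-154.   -67.2]
8 [-165.4  -90.1]
9 [-172.6 -114.6]
10 [-175.5 -140. ]
```

Call:
jog_arm([
  [255, [-12.5, 2, 0], 5],
  [255, [-25.4, 2.9, 0], 10],
  [255, [-38.2, 2.6, 0], 15],
  [255, [-50.9, 1.3, 0], 20],
  [255, [-50.9, 1.3, 0], 20],
])

```text
time_s: 11.72
position: [511.5, 229.1, 132.7]
tool_rot: [2.042, 2.386, -0.002]
ft_force: [-0.6, -4.5, 0.5]
grip_width: 20.9
finger_force: 15.0
```

Call:
jog_arm([
  [255, [-24.8, -7, 0], 10],
  [255, [-48.2, -17.3, 0], 20],
  [255, [-69.5, -31.4, 0], 30],
  [255, [-88, -49, 0], 40],
  [255, [-88, -49, 0], 40],
])

```text
time_s: 12.35
position: [425.4, 179.0, 132.8]
tool_rot: [1.101, 2.937, -0.001]
ft_force: [6.8, -6.7, -4.9]
grip_width: 20.3
finger_force: 15.0
```

Call:
jog_arm([
  [255, [-12.1, -22.5, 0], 10],
  [255, [-23.5, -45.4, 0], 20],
  [255, [-29, -57.6, 0], 25],
  [255, [-29, -57.6, 0], 25],
  [255, [-29, -57.6, 0], 25],
])

```text
time_s: 12.98
position: [397.5, 122.9, 132.9]
tool_rot: [0.443, 3.105, 0.001]
ft_force: [6.4, -2.4, -6.9]
grip_width: 20.5
finger_force: 15.1
```

Run:
```python
from h import *
np.set_printoptions(precision=2,suppress=True)
s=readout.sense();print(s['position'],s['tool_rot'],s['ft_force'],s['ft_torque'],s['q'])
```

```text
[397.45 122.94 132.92] [0.44 3.11 0.  ] [ 6.43 -2.44 -6.87] [-0.4  -1.04  0.14] [ 0.24 -0.13  2.26 -0.    1.   -1.05]
```

Call:
jog_arm([
  [255, [0, -9, 0], 3.5],
  [255, [-1, -18, 0], 7],
  [255, [-1, -22, 0], 9],
  [255, [-1, -22, 0], 9],
])

```text
time_s: 13.48
position: [394.0, 101.4, 132.7]
tool_rot: [-0.199, -3.134, -0.001]
ft_force: [-2.4, 0.6, 1.0]
grip_width: 20.3
finger_force: 15.0
```

Call:
jog_arm([
  [255, [0, -2, 0], 1],
  [255, [0, -4, 0], 2],
  [255, [0, -6, 0], 2],
  [255, [0, -6, 0], 2],
])

```text
time_s: 13.98
position: [393.7, 95.3, 132.7]
tool_rot: [-0.14, -3.137, 0.0]
ft_force: [-5.2, 2.5, 3.9]
grip_width: 20.8
finger_force: 15.0
```

Call:
jog_arm([
  [255, [-2, -1.5, 0], 0],
  [255, [-2, -3, 0], 0],
  [255, [-2, -4, 0], 0],
  [255, [-2, -4, 0], 0],
])

```text
time_s: 14.48
position: [393.2, 92.1, 132.9]
tool_rot: [0.141, 3.136, 0.003]
ft_force: [3.3, 6.2, -4.0]
grip_width: 20.8
finger_force: 15.0
```

Call:
jog_arm([
  [255, [0, -1.5, 0], 0],
  [255, [0, -3, 0], 0],
  [255, [0, -4, 0], 0],
  [255, [0, -4, 0], 0],
])

```text
time_s: 14.98
position: [393.0, 91.8, 132.9]
tool_rot: [0.146, 3.136, 0.016]
ft_force: [2.5, 22.4, -6.8]
grip_width: 20.8
finger_force: 15.1
```

The arm is on its stop at y = 91.8, with the reaction rising to 22 N. Relax, open and lift.

Call:
jog_arm([
  [255, [0, 3.5, 0], 0],
  [255, [0, 3.5, 0], 0],
  [100, [0, 3.5, 0], 0],
  [0, [0, 3.5, 0], 0],
  [0, [0, 3.5, 0], 0],
])

```text
time_s: 15.6
position: [392.0, 90.5, 132.7]
tool_rot: [-0.14, -3.138, 0.001]
ft_force: [-0.6, -1.0, -0.4]
grip_width: 48.5
finger_force: 0.0
```

Call:
jog_arm([
  [0, [0, 0, 30], 0],
  [0, [0, 0, 80], 0],
  [0, [0, 0, 80], 0],
  [0, [0, 0, 80], 0],
])

```text
time_s: 16.1
position: [391.9, 90.6, 212.5]
tool_rot: [0.14, 3.138, -0.0]
ft_force: [-0.4, 0.2, 0.5]
grip_width: 87.5
finger_force: 0.0
```

Run:
```python
from h import *
np.set_printoptions(precision=2,suppress=True)
s=readout.sense();d=snap('wrist','w5.png');np.save('pics/w5pose.npy',pose(s));print(s['q'],s['position'],s['tool_rot'])
im=d['pixels'].astype(int)
m=((im[...,0]>im[...,1]*2.2)&(im[...,0]>im[...,2]*2.2)&(im[...,0]>90)).astype(np.uint8)
n,l,st,c=cv2.connectedComponentsWithStats(m)
for i in range(1,n):
    if st[i,4]>300: print(st[i],c[i])
for P in ([389,92,132],[449,90,136.5],[534,87,113.5]): print(proj(d,P,s))
q=circ(d,(449,90),136.5,27,s);print(q.min(0),q.max(0))
```

```text
[ 0.17 -0.24  2.2  -0.    1.19 -1.32] [391.9   90.64 212.47] [ 0.14  3.14 -0.  ]
[ 243  269   84   51 2747] [283.54 298.84]
[280.01 225.22]
[285.04 316.4 ]
[289.36 394.77]
[242.89 278.24] [327.15 351.62]
```

View pics/w5.png

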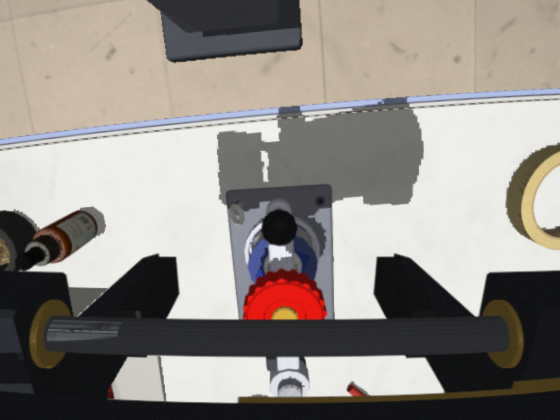

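The arm is shut over the reel: ball (279,227), wheel columns 243–326, matching an axis at (449,90). Now grip the wheel.

Call:
jog_arm([
  [0, [57, -1, 0], 0],
  [0, [57, -1, -40], 0],
  [0, [57, -1, -70], 0],
  [0, [57, -1, -86], 0],
  [0, [57, -1, -86], 0],
], squeeze=45)

```text
time_s: 16.77
position: [447.3, 89.6, 124.7]
tool_rot: [-0.14, -3.134, 0.001]
ft_force: [0.2, 0.1, 0.6]
grip_width: 88.2
finger_force: 0.0
```

Call:
jog_arm([
  [255, [0, 0, 0], 0],
  [255, [0, 0, 0], 0],
  [255, [0, 0, 0], 0],
  [255, [0, 0, 0], 0],
  [255, [0, 0, 0], 0],
])

```text
time_s: 17.4
position: [449.7, 90.8, 127.5]
tool_rot: [0.141, 3.137, 0.003]
ft_force: [-0.9, 5.0, 2.1]
grip_width: 53.2
finger_force: 45.0
```

```bash
cat > r.py <<'E'
from h import *
np.set_printoptions(precision=3,suppress=True)
s=readout.sense();T=pose(s);print(s['time_s'],s['position'],'yaw %.4f'%np.degrees(np.arctan2(T[1,1],T[0,1])),s['ft_force'],s['ft_torque'],'q6 %.3f'%s['q'][5],s['grip_width'],s['finger_force'],'jt6 %.3f'%s['joint_torque'][5])
E
python3 r.py
```

```text
17.4 [449.747  90.849 127.539] yaw 84.8563 [-0.908  4.959  2.076] [0.809 0.037 0.042] q6 -1.338 53.18002802357088 45.000258944928646 jt6 -0.004
```

Call:
jog_arm([
  [255, [0, 1, 0], -8],
  [255, [0, 1, 0], -16],
  [255, [0, 1, 0], -17.2],
  [255, [0, 1, 0], -18.4],
  [255, [0, 1, 0], -19.6],
])

```text
time_s: 18.02
position: [449.9, 91.4, 127.5]
tool_rot: [0.672, 3.067, 0.002]
ft_force: [0.5, 5.1, 5.1]
grip_width: 53.2
finger_force: 45.0
```

```bash
python3 r.py
```

```text
18.025 [449.9    91.387 127.487] yaw 65.2932 [0.532 5.125 5.126] [ 0.818 -0.055  0.348] q6 -0.995 53.237136996688434 44.999217465519905 jt6 0.153
```

Call:
jog_arm([
  [255, [0, 0, 0], -8],
  [255, [0, 0, 0], -16],
  [255, [0, 0, 0], -17.2],
  [255, [0, 0, 0], -18.4],
  [255, [0, 0, 0], -19.6],
])

```text
time_s: 18.65
position: [450.2, 91.7, 127.5]
tool_rot: [1.184, 2.908, 0.004]
ft_force: [0.9, 8.0, 4.6]
grip_width: 53.2
finger_force: 45.0
```

```bash
python3 r.py
```

```text
18.65 [450.191  91.745 127.517] yaw 45.6854 [0.904 7.968 4.615] [ 0.966 -0.142  0.363] q6 -0.652 53.24795017578035 44.999780394136906 jt6 0.165
```

Call:
jog_arm([
  [255, [0, 1, 0], -7],
  [255, [0, 1, 0], -14],
  [255, [0, 1, 0], -15.2],
  [255, [0, 1, 0], -16.4],
  [255, [0, 1, 0], -17.6],
])

```text
time_s: 19.27
position: [450.5, 92.1, 127.5]
tool_rot: [1.613, 2.693, 0.003]
ft_force: [3.0, 4.1, 3.8]
grip_width: 53.0
finger_force: 45.0
```

```bash
python3 r.py
```

```text
19.275 [450.511  92.059 127.508] yaw 28.1622 [2.962 4.067 3.82 ] [ 0.521 -0.538  0.299] q6 -0.344 53.00821350940666 44.99957364052534 jt6 0.164
```

Call:
jog_arm([
  [255, [0, 0, 0], -6],
  [255, [0, 0, 0], -12],
  [255, [0, 0, 0], -13.2],
  [255, [0, 0, 0], -14.4],
  [255, [0, 0, 0], -15.6],
])

```text
time_s: 19.9
position: [450.9, 92.2, 127.5]
tool_rot: [1.964, 2.449, 0.005]
ft_force: [6.2, 4.3, 3.3]
grip_width: 53.2
finger_force: 45.0
```

```bash
python3 r.py
```

```text
19.9 [450.876  92.169 127.535] yaw 12.5556 [6.164 4.269 3.286] [ 0.593 -0.598  0.358] q6 -0.072 53.162364481289174 45.0003195181489 jt6 0.165
```

Call:
jog_arm([
  [255, [1, 0, 0], -6],
  [255, [1, 0, 0], -12],
  [255, [1, 0, 0], -13.2],
  [255, [1, 0, 0], -14.4],
  [255, [1, 0, 0], -15.6],
])

```text
time_s: 20.52
position: [451.3, 92.2, 127.5]
tool_rot: [2.279, 2.161, 0.004]
ft_force: [2.7, 4.0, 5.2]
grip_width: 53.0
finger_force: 45.0
```

```bash
python3 r.py
```

```text
20.525 [451.322  92.189 127.533] yaw -3.0459 [2.672 4.007 5.246] [ 0.613 -0.326  0.319] q6 0.200 52.983701235135875 44.99943573027849 jt6 0.160
```

Call:
jog_arm([
  [255, [0, 0, 0], -5],
  [255, [0, 0, 0], -10],
  [255, [0, 0, 0], -11.2],
  [255, [0, 0, 0], -12.4],
  [255, [0, 0, 0], -13.6],
])

```text
time_s: 21.15
position: [451.6, 92.1, 127.5]
tool_rot: [2.518, 1.876, 0.005]
ft_force: [3.7, 4.3, 4.1]
grip_width: 53.4
finger_force: 45.0
```

```bash
python3 r.py
```

```text
21.15 [451.605  92.134 127.513] yaw -16.6456 [3.718 4.339 4.096] [ 0.569 -0.449  0.329] q6 0.437 53.384412430860905 44.99989327043295 jt6 0.160
```

Call:
jog_arm([
  [255, [0, 0, 0], -6],
  [255, [0, 0, 0], -12],
  [255, [0, 0, 0], -13.2],
  [255, [0, 0, 0], -14.4],
  [255, [0, 0, 0], -15.6],
])

```text
time_s: 21.78
position: [452.0, 92.0, 127.6]
tool_rot: [2.749, 1.517, 0.006]
ft_force: [4.9, 2.8, 2.6]
grip_width: 53.1
finger_force: 45.0
```

```bash
python3 r.py
```

```text
21.775 [451.977  91.972 127.55 ] yaw -32.2405 [4.934 2.812 2.613] [ 0.544 -0.631  0.318] q6 0.710 53.11079389579536 45.00013556331396 jt6 0.160
```

Call:
jog_arm([
  [255, [0, 0, 0], -5],
  [255, [0, 0, 0], -10],
  [255, [0, 0, 0], -11.2],
  [255, [0, 0, 0], -12.4],
  [255, [0, 0, 0], -13.6],
])

```text
time_s: 22.4
position: [452.2, 91.8, 127.5]
tool_rot: [2.91, 1.18, 0.007]
ft_force: [5.5, 2.6, 3.8]
grip_width: 53.5
finger_force: 45.0
```

```bash
python3 r.py
```

```text
22.4 [452.196  91.784 127.536] yaw -45.8335 [5.47  2.607 3.833] [ 0.362 -0.8    0.324] q6 0.947 53.455686064032726 45.00044446438551 jt6 0.159
```

Call:
jog_arm([
  [255, [0, 0, 0], -5],
  [255, [0, 0, 0], -10],
  [255, [0, 0, 0], -11.2],
  [255, [0, 0, 0], -12.4],
  [255, [0, 0, 0], -13.6],
])

```text
time_s: 23.02
position: [452.4, 91.5, 127.5]
tool_rot: [3.029, 0.828, 0.007]
ft_force: [7.0, 2.6, 2.6]
grip_width: 53.3
finger_force: 45.0
```

```bash
python3 r.py
```

```text
23.025 [452.409  91.517 127.547] yaw -59.4241 [7.012 2.618 2.567] [ 0.258 -0.827  0.387] q6 1.184 53.32534054667006 45.00037394464016 jt6 0.176
```

Call:
jog_arm([
  [255, [0, 0, 0], -5],
  [255, [0, 0, 0], -10],
  [255, [0, 0, 0], -11.2],
  [255, [0, 0, 0], -12.4],
  [255, [0, 0, 0], -13.6],
])

```text
time_s: 23.65
position: [452.6, 91.2, 127.7]
tool_rot: [3.105, 0.464, 0.008]
ft_force: [7.4, -0.1, 1.8]
grip_width: 53.2
finger_force: 45.0
```

```bash
python3 r.py
```

```text
23.65 [452.59   91.247 127.679] yaw -73.0045 [ 7.424 -0.053  1.755] [ 0.09  -0.85   0.444] q6 1.422 53.19611092588465 45.00046458095312 jt6 0.257
```

Call:
jog_arm([
  [255, [0, 0, 0], -4],
  [255, [0, 0, 0], -8],
  [255, [0, 0, 0], -9.2],
  [255, [0, 0, 0], -10.4],
  [255, [0, 0, 0], -11.6],
])

```text
time_s: 24.28
position: [452.7, 91.0, 127.8]
tool_rot: [3.136, 0.149, 0.009]
ft_force: [7.4, -0.2, 3.0]
grip_width: 53.5
finger_force: 45.0
```

```bash
python3 r.py
```

```text
24.275 [452.658  91.031 127.763] yaw -84.5766 [ 7.379 -0.238  2.968] [-0.042 -0.838  0.566] q6 1.624 53.48780253994177 45.00017087906599 jt6 0.343
```

Call:
jog_arm([
  [255, [0, 0, 0], -1.2],
  [255, [0, 0, 0], -2.4],
  [255, [0, 0, 0], -3.6],
])

```text
time_s: 24.65
position: [452.6, 90.9, 127.7]
tool_rot: [3.139, 0.05, 0.009]
ft_force: [7.1, -1.2, 3.8]
grip_width: 53.4
finger_force: 45.0
```

```bash
python3 r.py
```

```text
24.65 [452.621  90.935 127.74 ] yaw -88.1719 [ 7.116 -1.235  3.751] [-0.127 -0.838  0.473] q6 1.687 53.409615245693104 45.000002793967724 jt6 0.371
```

Call:
jog_arm([
  [255, [1, 0, 0], -1],
  [255, [2, 0, 0], -1.8],
  [255, [2, 0, 0], -1.8],
])

```text
time_s: 25.02
position: [452.7, 90.9, 127.6]
tool_rot: [3.14, 0.001, 0.002]
ft_force: [0.6, -0.5, 8.7]
grip_width: 53.3
finger_force: 45.0
```

```bash
python3 r.py
```

```text
25.025 [452.73   90.931 127.647] yaw -89.9655 [ 0.591 -0.484  8.673] [-0.127  0.11   0.476] q6 1.717 53.25063583539728 44.999200366437435 jt6 0.443
```

About 30° (0.52 rad) past contact, roughly 0.22 N m above the free drag. Release and lift.

Call:
jog_arm([
  [120, [0, 0, 0], 0],
  [0, [0, 0, 0], 0],
  [0, [0, 0, 0], 0],
  [0, [0, 0, 0], 0],
])

```text
time_s: 25.52
position: [451.0, 91.5, 125.8]
tool_rot: [3.141, -0.003, -0.004]
ft_force: [0.6, -0.2, -0.3]
grip_width: 81.1
finger_force: 0.0
```

Call:
jog_arm([
  [0, [0, 0, 20], 0],
  [0, [0, 0, 70], 0],
  [0, [-30, 0, 110], 0],
  [0, [-30, 0, 110], 0],
  [0, [-30, 0, 110], 0],
])

```text
time_s: 26.15
position: [421.7, 91.7, 235.8]
tool_rot: [3.141, -0.003, -0.001]
ft_force: [0.9, -0.5, -0.3]
grip_width: 88.0
finger_force: 0.0
```

```bash
python3 r.py
python3 - <<'E'
from h import *
d=snap('scene','s6.png');snap('wrist','w6.png')
a=cv2.imread('pics/w6.png')
b=cv2.resize(cv2.imread('pics/s6.png')[110:270,170:330],(420,420),interpolation=cv2.INTER_CUBIC)
cv2.imwrite('pics/o6.png',np.hstack([a[:,90:470],b]))
E
```

```text
26.15 [421.7    91.719 235.82 ] yaw -90.1010 [ 0.851 -0.494 -0.349] [-0.036  0.167  0.005] q6 1.729 88.003124903681 0.0 jt6 -0.000
```

View pics/o6.png

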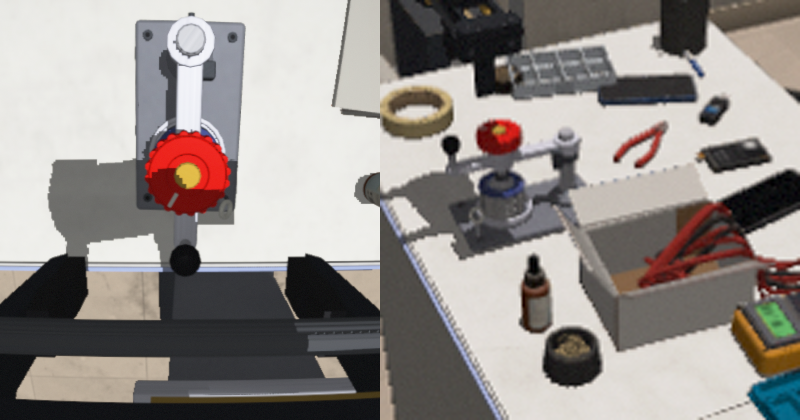

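The arm looks shut and the reel is under the foot: ball at (185,260), wheel (188,175), post (190,40) in the left half of the picture. I check the arm angle numerically against the earlier shut picture.

Run:
```python
from h import *
np.set_printoptions(precision=1,suppress=True)
s=readout.sense();d=load('w6.png')
T=np.load('pics/w5pose.npy');s5={'position':T[:3,3],'tool_rot':cv2.Rodrigues(T[:3,:3])[0].ravel()};d5=load('w5.png')
def ball(d,box):
    x0,y0,x1,y1=box;m=(d['pixels'][y0:y1,x0:x1].max(2)<28).astype(np.uint8)
    n,l,st,c=cv2.connectedComponentsWithStats(m);i=1+st[1:,4].argmax();return st[i],c[i]+[x0,y0]
for dd,ss,bx in ((d5,s5,(255,205,305,250)),(d,s,(250,238,300,285))):
    st,c=ball(dd,bx);print(st,c,pix2z(dd,*c,132,ss))
print('post',pix2z(d,281,40,113.5,s),'wheel',pix2z(d,278,176,136.5,s))
```

```text
[  7   5  35  34 906] [279.  227.2] [390.2  91.3 132. ]
[ 10   7  30  31 709] [274.5 260.1] [390.9  91.5 132. ]
post [534.4  86.9 113.5] wheel [450.2  89.  136.5]
```

The ball is within 0.2 mm of its shut position. Hand in.

```bash
python3 -c "
from bench import ticket
print(ticket.finish_job())"
```

```text
the job is handed in; nothing more can be done
None
```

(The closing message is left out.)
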